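# Wind up the freshness timer at the coffee counter

### The arm

A 6-joint arm with a two-finger parallel gripper is mounted at the origin on the work surface. World frame = base frame: x ahead of the robot, y to its left, z up, the work surface at z = 0. Lengths are in m, angles in rad, forces in N, time in s.
With the tool pointing down it reaches from about 0.3 to 0.875 m from the base axis. Payload 6.4 kg.
Tool frame: the origin (TCP) lies at the centre of the arm's flange, where the gripper is bolted on; the fingertips stand 173 mm ahead of it and the grasp point (between the pads) lies 155 mm ahead of it; z points along the fingers, x is the direction in which the jaws open and shut, and the axes are right-handed (so a half turn about z gives the same grasp; the last joint's range is limited). The gripper opens to 85 mm and grips with 20 to 120 N. Pads are 22 mm wide; open, the fingers measure 114 mm over their backs; the gripper's body (76 mm by 85 mm) begins 54 mm behind the grasp point. The pads swing forward as they close: fully open they stand 13 mm farther back than shut.
Start: joints at [0.894, 0.181, 1.607, -0, 1.354, -0.206], TCP at [0.261, 0.512, 0.405] pointing down, gripper open.
Joint ranges: [-2.99, 2.99], [-0.89, 2.07], [0.3, 2.58], [-1.14, 4.28], [0, 2.63], [-3.12, 3.12]. Speed limits (rad/s): [2.57, 2.57, 3.01, 3.14, 3.14, 3.14].

### API

Orientations are given as a unit quaternion [w, x, y, z].
In Python, from bench import ctrl gives the robot as it stands. The module is installed in compiled form; this text tells all that it offers.
- The arm moves only by the tool move_arm, never from a script. Its argument "moves" is a list of rows, each an object of numbers: "gripper": the opening in per cent of the stroke, from 0 (shut) to 100 (fully open); "x", "y", "z": the shift along the tool's x, y, z in cm; "roll": the turn about the tool's z in degrees. In form: [{"gripper": .., "x": .., "y": .., "z": .., "roll": ..}, ...]. A call has 1 to 5 rows; each row shifts and turns the commanded pose from where the row before left it, along the tool's axes as they then stand; what a row does not reach is not made up. A row lasts 1/8 s, in which the tool goes at most 62.5 mm and 10.7 degrees, less where a joint would pass 70% of its speed; a pose out of reach is approached as far as the arm can. A call is refused whole if a number of a shift passes 6.25 or a number of a turn 10.7, either way. A call with a gripper value outside its range is refused whole. The fingers move at their own pace and stop on an object; the grip force is fixed at half the most. Time passes only in rows, so rows that do not move let the fingers close. It gives the time, the measured TCP pose, the force and the opening at its end, in the units of the state.
- ctrl.get_obs(): the state, without advancing time (a new reading comes with each control period).
- ctrl.camera(name): name is "scene" or "side" or "wrist"; returns a dict with "img" (480x640x3 uint8, red, green, blue), "fx", "fy", "cx", "cy" (pixels), "D" ([k1, k2, p1, p2, k3] as OpenCV has them; the pictures are not rectified), "world_from_camera" (4x4, takes a point from camera to world coordinates); the wrist camera has in their place "tool_from_camera" (4x4, takes a point from camera to tool coordinates, whose origin is the TCP and whose axes are the tool frame's). Camera axes: x right, y up, looking along -z (the intrinsics and any distortion apply to the point x, -y, -z); pixel columns grow to the right and rows downward; lengths in m; the calibration is good to about 2 mm. A picture is of the moment at which its call begins: read the wrist's pose just before it. There is no depth.
- ctrl.hand_in(): hands the job in, once; it reports no verdict.
The state is a dict: "time_s": time; "q": joint angles; "dq": joint speeds; "joint_efforts": joint torques, N m; "eef_pos": TCP position; "eef_rot": TCP orientation; "wrist_force": force on the tool from outside, world axes, zero at the start; "torque": the same for the moment, N m; "opening": opening from 0.0 (shut) to 1.0 (fully open).
Only numpy, scipy, OpenCV 4.12 (cv2) and the standard library are available. Lean on these libraries where they do the work, as an engineer would, in place of code of your own. Each camera call takes 0.05 s, during which the arm holds its last target. There are 200 camera calls.

### The job

A fresh batch has gone into the coffee flask with the purple band: wind up the purple clockwork timer on the counter. Turn its brass key clockwise (seen from above) in part turns of the hand, letting go about midway and taking a fresh hold at least once, until its black pointer is on the red mark where the key stops, and leave it there. Do not touch the orange and the green timer.

Things in the scene. Friction and masses are not known exactly. Their poses are not given: they have to be found in the camera images.
- purple_key (a joint): Turn (rad) of the purple timer's brass key about the timer's axis: grows clockwise from above, 0 unwound, hard stop at 2.8 (fully wound); starts at 0 to 0.5. Needs at most 0.18 N m (spring 0.02 per rad, brake 0.12); the brake holds it where let go. Its wing is an upright plate 40 mm long, 10 mm thick, from 56 to 92 mm above the counter: pinch its thickness from above, 76 mm above the counter.
- purple_timer: Fixed purple drum, 84 mm across, top 50 mm above the counter, with a white dial. Origin on its axis at counter height, z up. At key value q the wing's length and the flat black pointer at its foot (one side only, 35 mm long) lie along the timer's x axis turned by -q about z. Red arc on the dial: centred at -2.8 rad from x, 0.23 rad to each side.
- orange_timer: The same timer and key in orange, fixed; origin on its axis at counter height. Not to be touched. The three timers stand roughly in a row across the counter, in any order, axes at least 140 mm apart.
- green_timer: The same timer and key in green, fixed; origin on its axis at counter height. Not to be touched.

How it is judged:
On the way:
1. the purple key is part wound (between 0.8 and 2.4 rad) and let go of (value of joint purple_key between 0.8 and 2.4 rad and contact force between the fingers and purple_timer below 0.2 N), for 0.1 s.
At the end, for the whole second after the job is handed in: The purple timer's key is wound to its stop, within 0.23 rad (13 degrees: the pointer is on the red arc), and stays there at rest (value of joint purple_key above 2.57 rad and velocity of joint purple_key between -0.05 and 0.05 rad/s); the robot touches nothing.
It fails at once if the orange timer is touched (over 1 N) (contact force between any of the fingers, the arm and orange_timer above 1 N).
It fails at once if the green timer is touched (over 1 N) (contact force between any of the fingers, the arm and green_timer above 1 N).
It also fails if it takes over 45 s, if anything falls off the work surface, if the arm or the gripper's body presses on something with over 40 N, if the wrist force passes 120 N, or if a joint passes its speed limit or range.

## Working session

There is one attempt and no reset: what is moved stays moved. The work goes in short steps, Python scripts to look and compute and a tool call to move; the robot and the scene stay as the last step left them, time stands still between calls to the robot, and variables do not carry over. Pictures are saved under pics/ and viewed, about 8 in all and at most 12, crops included, and the job is handed in when it is done.

Besides the shell and the picture viewer there is one more tool, called after "Call:" as name([rows], argument=value, ...), one row to a line, values as JSON. move_arm: Moves the arm, as the interface text tells. Its arguments: {"type":"object","properties":{"moves":{"type":"array","items":{"type":"object","properties":{"gripper":{"type":"number"},"x":{"type":"number"},"y":{"type":"number"},"z":{"type":"number"},"roll":{"type":"number"}}}}},"required":["moves"]}

```bash
mkdir -p pics
cat > h.py <<'E'
import numpy as np, cv2
from scipy.spatial.transform import Rotation as R
from bench import ctrl
def cam(n):
    o=ctrl.get_obs(); c=ctrl.camera(n)
    if n=="wrist":
        w,x,y,z=o["eef_rot"]; T=np.eye(4); T[:3,:3]=R.from_quat([x,y,z,w]).as_matrix(); T[:3,3]=o["eef_pos"]
        c["T"]=T@np.array(c["tool_from_camera"])
    else: c["T"]=np.array(c["world_from_camera"])
    c["img"]=np.ascontiguousarray(c["img"][:,:,::-1]); return c
def ray(c,px,h):
    K=np.array([[c["fx"],0,c["cx"]],[0,c["fy"],c["cy"]],[0,0,1.]])
    p=cv2.undistortPoints(np.array(px,float).reshape(-1,1,2),K,np.array(c["D"],float))[:,0]
    d=np.c_[p[:,0],-p[:,1],-np.ones(len(p))]@c["T"][:3,:3].T; o=c["T"][:3,3]
    return o+d*((h-o[2])/d[:,2])[:,None]
def pix(c,P):
    Q=(np.asarray(P,float)-c["T"][:3,3])@c["T"][:3,:3]; Q=Q*[1,-1,-1]
    K=np.array([[c["fx"],0,c["cx"]],[0,c["fy"],c["cy"]],[0,0,1.]])
    return cv2.projectPoints(Q,np.zeros(3),np.zeros(3),K,np.array(c["D"],float))[0][:,0]
E
python3 - <<'E'
from h import *
print(ctrl.get_obs())
a=cam("scene");b=cam("wrist");s=cam("side")
for n,c in zip(("scene","wrist","side"),(a,b,s)):
    cv2.imwrite(f"pics/{n}0.png",c["img"]); print(n,c["T"].round(3).tolist(),c["fx"])
E
```

```text
{'time_s': 0.0, 'q': array([ 8.93702382e-01,  1.81579349e-01,  1.60801395e+00,  1.87999277e-05,
        1.35379392e+00, -2.06281280e-01]), 'dq': array([-7.28767892e-04,  7.86562706e-04, -8.85235175e-04,  5.22985006e-04,
       -2.14896724e-03,  5.57018032e-06]), 'joint_efforts': array([-8.19783909e-04, -4.44860315e+01, -3.51339090e+01, -4.13602229e-04,
        8.94628727e-03, -9.01265435e-05]), 'eef_pos': array([0.26063742, 0.51225363, 0.40375946]), 'eef_rot': array([ 2.93727294e-04,  8.52529511e-01,  5.22678322e-01, -8.47891903e-04]), 'wrist_force': array([ 0.67731638,  0.28489874, -0.31173785]), 'torque': array([-0.01750073, -0.01666248,  0.03908464]), 'opening': 0.9971036066408024}
scene [[-0.689, -0.629, 0.361, 0.779], [0.725, -0.597, 0.344, 0.236], [-0.001, 0.498, 0.867, 0.637], [0.0, 0.0, 0.0, 1.0]] 439.98600443395253
wrist [[0.454, -0.861, -0.231, 0.201], [0.891, 0.438, 0.119, 0.541], [-0.001, -0.26, 0.966, 0.374], [0.0, 0.0, 0.0, 1.0]] 368.0461070525301
side [[0.961, 0.201, -0.191, 0.364], [-0.277, 0.722, -0.634, -0.501], [0.01, 0.662, 0.749, 0.698], [0.0, 0.0, 0.0, 1.0]] 521.7025931453842
```

View pics/scene0.png

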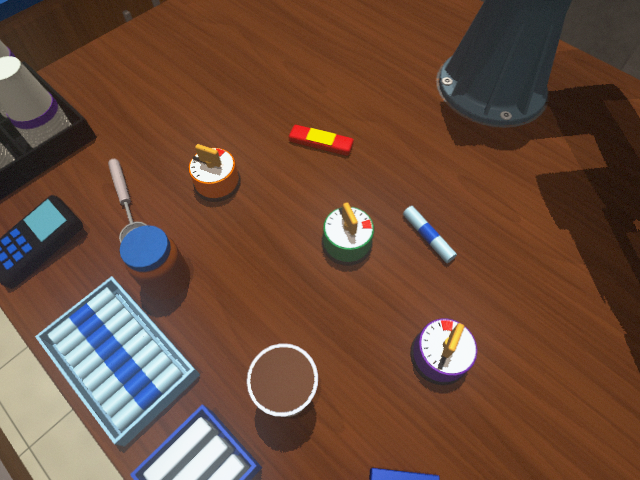

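View pics/side0.png

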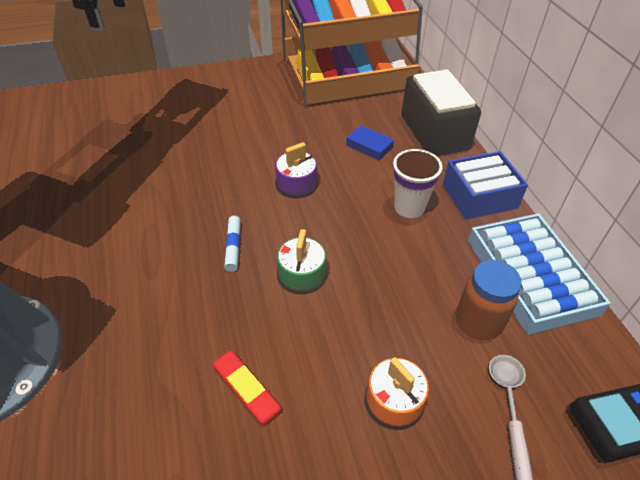

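The scene view shows the purple timer at about (447,347), with the wing at (454,340). In the side view it is at (297,170). The green timer is its nearest neighbour, and the coffee cup stands beyond.

```bash
cat >> h.py <<'E'
def timer(c,px,r):
    """white dial near px -> centre, radius, red/black/brass directions (world angle)"""
    hsv=cv2.cvtColor(c["img"],cv2.COLOR_BGR2HSV).astype(int); H,S,V=hsv[...,0],hsv[...,1],hsv[...,2]
    yy,xx=np.mgrid[:480,:640]; near=np.hypot(xx-px[0],yy-px[1])<r
    def pts(m,h):
        m=(m&near).astype(np.uint8); n,l,st,_=cv2.connectedComponentsWithStats(m)
        k=1+np.argmax(st[1:,4]); v,u=np.nonzero(l==k); return ray(c,np.c_[u,v],h)[:,:2]
    red=(S>150)&((H<6)|(H>174))&(V>90); white=(S<60)&(V>120)
    D=pts(white|red,.05); (x,y),rad=cv2.minEnclosingCircle(D.astype(np.float32)); C=np.array([x,y])
    out=dict(C=C,rad=rad)
    P=pts(red,.05).mean(0)-C; out["red"]=np.arctan2(P[1],P[0]); out["redr"]=np.hypot(*P)
    br=(H>10)&(H<32)&(S>120)&(V>100); B=pts(br,.074); out["brass"]=B.mean(0)
    w,v=np.linalg.eigh(np.cov(B.T)); out["brassdir"]=np.arctan2(v[1,1],v[0,1])
    bl=(V<70)
    try:
        Q=pts(bl&(np.hypot(xx-px[0],yy-px[1])<r*.8),.052); out["black"]=Q.mean(0)-C; out["blackdir"]=np.arctan2(*out["black"][::-1])
    except Exception as e: print(e)
    return out
E
python3 - <<'E'
from h import *
import glob
for n,px,r in (("scene",(447,347),33),("side",(297,168),24),("scene",(348,228),30),("scene",(213,166),27)):
    c=cam(n); print(n,px,{k:np.round(v,3).tolist() for k,v in timer(c,px,r).items()})
w,x,y,z=ctrl.get_obs()["eef_rot"]; print(R.from_quat([x,y,z,w]).as_matrix().round(3).tolist())
E
```

```text
scene (447, 347) {'C': [0.537, 0.25], 'rad': 0.037, 'red': -2.453, 'redr': 0.028, 'brass': [0.537, 0.25], 'brassdir': -2.968, 'black': [0.024, 0.007], 'blackdir': 0.266}
side (297, 168) {'C': [0.538, 0.25], 'rad': 0.038, 'red': -2.462, 'redr': 0.028, 'brass': [0.538, 0.25], 'brassdir': 1.189, 'black': [0.028, 0.009], 'blackdir': 0.307}
scene (348, 228) {'C': [0.489, 0.027], 'rad': 0.037, 'red': 2.478, 'redr': 0.029, 'brass': [0.487, 0.021], 'brassdir': 1.028, 'black': [0.043, 0.009], 'blackdir': 0.216}
scene (213, 166) {'C': [0.558, -0.224], 'rad': 0.036, 'red': -2.792, 'redr': 0.031, 'brass': [0.558, -0.212], 'brassdir': 1.418, 'black': [0.01, -0.026], 'blackdir': -1.198}
[[0.454, 0.891, -0.0], [0.891, -0.454, -0.0], [-0.0, -0.0, -1.0]]
```

Both views agree: the centre is (0.5375, 0.250), the dial's x axis is at about +0.34 rad and the pointer is at about 0.28, so q is about 0.06. Moving above it now.

Call:
move_arm([
  {"gripper": 100,"x": -1.5,"y": 5.2},
  {"gripper": 100,"x": -1.5,"y": 5.2},
  {"gripper": 100,"x": -1.5,"y": 5.2},
  {"gripper": 100,"x": -1.5,"y": 5.2},
  {"gripper": 100,"x": -1.5,"y": 5.2},
])

```text
validation failed for argument at $.mo...
```

Call:
move_arm([
  {"gripper": 100,"x": -1.6,"y": 5.3},
  {"gripper": 100,"x": -1.7,"y": 5.3},
  {"gripper": 100,"roll": -10.7},
  {"gripper": 100,"roll": -10.7},
  {"gripper": 100,"roll": -10.7},
])

```text
validation failed for argument at $.mo...
```

Call:
move_arm([
  {"gripper": 100,"roll": -10.7},
  {"gripper": 100,"z": 2},
  {"gripper": 100},
])

```text
validation failed for argument at $.mo...
```

```bash
cat >> h.py <<'E'
def aim(C,yaw,z):
    o=ctrl.get_obs(); w,x,y,zz=o["eef_rot"]; M=R.from_quat([x,y,zz,w]).as_matrix()
    cur=np.arctan2(M[1,0],M[0,0]); d=M.T@(np.array([*C,z])-o["eef_pos"])*100
    print("t",o["time_s"],"pos",o["eef_pos"].round(4),"yaw",round(cur,3),"open",o["opening"],"q6",o["q"][5].round(3),"F",o["wrist_force"].round(1),"shift cm",d.round(2),"roll",np.degrees(cur-yaw).round(1))
E
python3 - <<'E'
from h import *
c=cam("wrist"); p=pix(c,[[.5375,.25,.05]])[0]; print(p)
try: print({k:np.round(v,3).tolist() for k,v in timer(c,p,65).items()})
except Exception as e: print(e)
aim((.5375,.25),1.856,.231)
cv2.imwrite("pics/w1.png",c["img"])
E
```

```text
[232.81059334 510.56339652]
attempt to get argmax of an empty sequence
t 0.4 pos [0.2608 0.5124 0.4045] yaw 1.1 open 1.0003936872274124 q6 -0.206 F [ 0.3 -0.5  0.7] shift cm [-10.83  36.57  17.36] roll -43.3
```

View pics/w1.png

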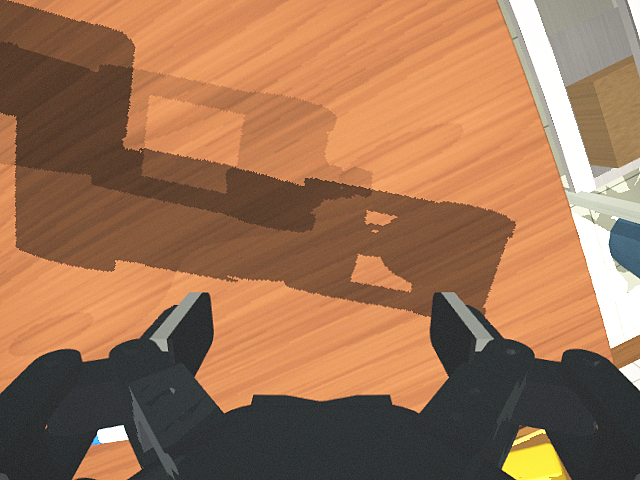

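The moves were refused, so the arm hasn't moved and the picture shows only bare counter. I'll fill in every field.

Call:
move_arm([
  {"gripper": 100,"x": -1.5,"y": 5.2,"z": 0,"roll": 0},
  {"gripper": 100,"x": -1.5,"y": 5.2,"z": 0,"roll": 0},
  {"gripper": 100,"x": -1.5,"y": 5.2,"z": 0,"roll": 0},
  {"gripper": 100,"x": -1.5,"y": 5.2,"z": 0,"roll": 0},
  {"gripper": 100,"x": -1.5,"y": 5.2,"z": 0,"roll": 0},
])

```text
time_s: 1.02
eef_pos: [0.4596, 0.3264, 0.4049]
eef_rot: [-0.0, 0.853, 0.523, 0.0]
wrist_force: [0.9, 0.6, 0.3]
opening: 1.002
```

Call:
move_arm([
  {"gripper": 100,"x": -1.6,"y": 5.3,"z": 0,"roll": 0},
  {"gripper": 100,"x": -1.7,"y": 5.3,"z": 0,"roll": 0},
  {"gripper": 100,"x": 0,"y": 0,"z": 0,"roll": -10.7},
  {"gripper": 100,"x": 0,"y": 0,"z": 0,"roll": -10.7},
  {"gripper": 100,"x": 0,"y": 0,"z": 0,"roll": -10.7},
])

```text
time_s: 1.65
eef_pos: [0.5382, 0.2499, 0.4045]
eef_rot: [-0.0, 0.673, 0.74, -0.0]
wrist_force: [1.2, -0.6, 0.0]
opening: 0.999
```

Call:
move_arm([
  {"gripper": 100,"x": 0,"y": 0,"z": 2,"roll": -10.7},
  {"gripper": 100,"x": 0,"y": 0,"z": 0,"roll": 0},
  {"gripper": 100,"x": 0,"y": 0,"z": 0,"roll": 0},
])

```text
time_s: 2.02
eef_pos: [0.5381, 0.2502, 0.3852]
eef_rot: [0.0, 0.604, 0.797, 0.0]
wrist_force: [0.1, 1.4, -0.2]
opening: 1.0
```

Run:
```python
from h import *
c=cam("wrist"); p=pix(c,[[.5375,.25,.05]])[0]; print(p)
try: print({k:np.round(v,3).tolist() for k,v in timer(c,p,70).items()})
except Exception as e: print(e)
aim((.5375,.25),1.856,.231)
cv2.imwrite("pics/w2.png",c["img"])
```

```text
[321.38032585 218.48956169]
{'C': [0.538, 0.25], 'rad': 0.037, 'red': -2.462, 'redr': 0.029, 'brass': [0.541, 0.246], 'brassdir': 1.12, 'black': [-0.04, 0.012], 'blackdir': 2.852}
t 2.075 pos [0.5382 0.2503 0.3855] yaw 1.844 open 1.0036181455643765 q6 -1.609 F [-0.4 -0.6  0.1] shift cm [-1.000e-02 -9.000e-02  1.545e+01] roll -0.7
```

View pics/w2.png

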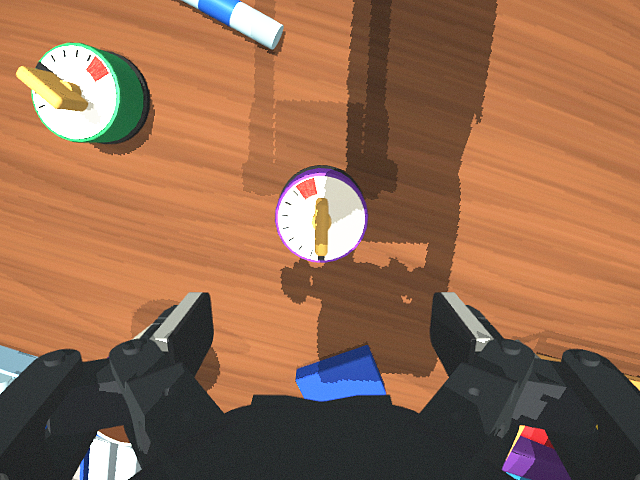

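The wing, at (321,228), lies square to the jaws and its pointer points down the image. The red arc is at (308,187). The centre is confirmed, so I'll descend and grip.

Call:
move_arm([
  {"gripper": 100,"x": 0,"y": -0.1,"z": 5,"roll": -0.7},
  {"gripper": 100,"x": 0,"y": 0,"z": 5,"roll": 0},
  {"gripper": 70,"x": 0,"y": 0,"z": 3.4,"roll": 0},
  {"gripper": 60,"x": 0,"y": 0,"z": 2,"roll": 0},
  {"gripper": 0,"x": 0,"y": 0,"z": 0,"roll": 0},
])

```text
time_s: 2.7
eef_pos: [0.5369, 0.2499, 0.23]
eef_rot: [-0.001, 0.598, 0.801, -0.001]
wrist_force: [-0.4, -0.7, 0.7]
opening: 0.406
```

Call:
move_arm([
  {"gripper": 0,"x": 0,"y": 0,"z": 0,"roll": 0},
  {"gripper": 0,"x": 0,"y": 0,"z": 0,"roll": 0},
  {"gripper": 0,"x": 0,"y": 0,"z": 0,"roll": 0},
  {"gripper": 0,"x": 0,"y": 0,"z": 0,"roll": 0},
])

```text
time_s: 3.2
eef_pos: [0.5379, 0.2501, 0.2326]
eef_rot: [0.001, 0.598, 0.801, 0.001]
wrist_force: [-0.4, -0.6, 7.3]
opening: 0.131
```

Call:
move_arm([
  {"gripper": 0,"x": 0,"y": 0,"z": 0,"roll": 8},
  {"gripper": 0,"x": 0,"y": 0,"z": 0,"roll": 8},
  {"gripper": 0,"x": 0,"y": 0,"z": 0,"roll": 8},
  {"gripper": 0,"x": 0,"y": 0,"z": 0,"roll": 8},
  {"gripper": 0,"x": 0,"y": 0,"z": 0,"roll": 8},
])

```text
time_s: 3.82
eef_pos: [0.5379, 0.2501, 0.2326]
eef_rot: [0.001, 0.837, 0.547, 0.002]
wrist_force: [-0.4, -0.6, 6.0]
opening: 0.135
```

Call:
move_arm([
  {"gripper": 0,"x": 0,"y": 0,"z": 0,"roll": 8},
  {"gripper": 0,"x": 0,"y": 0,"z": 0,"roll": 8},
  {"gripper": 0,"x": 0,"y": 0,"z": 0,"roll": 8},
  {"gripper": 0,"x": 0,"y": 0,"z": 0,"roll": 8},
  {"gripper": 0,"x": 0,"y": 0,"z": 0,"roll": 8},
])

```text
time_s: 4.45
eef_pos: [0.5379, 0.2501, 0.2326]
eef_rot: [0.0, 0.974, 0.227, 0.002]
wrist_force: [-0.3, -0.7, 6.4]
opening: 0.134
```

Call:
move_arm([
  {"gripper": 0,"x": 0,"y": 0,"z": 0,"roll": 0},
  {"gripper": 60,"x": 0,"y": 0,"z": 0,"roll": 0},
  {"gripper": 60,"x": 0,"y": 0,"z": 0,"roll": 0},
  {"gripper": 60,"x": 0,"y": 0,"z": 0,"roll": 0},
  {"gripper": 60,"x": 0,"y": 0,"z": 0,"roll": 0},
])

```text
time_s: 5.08
eef_pos: [0.5369, 0.2499, 0.2305]
eef_rot: [-0.0, 0.973, 0.229, -0.0]
wrist_force: [-1.0, 0.8, -1.1]
opening: 0.601
```

Run:
```python
from h import *
for n,px,r in (("scene",(447,347),33),("side",(297,168),24)):
    c=cam(n)
    try: print(n,{k:np.round(v,3).tolist() for k,v in timer(c,px,r).items()})
    except Exception as e: print(e)
    cv2.imwrite(f"pics/{n}1.png",cv2.resize(c["img"][px[1]-70:px[1]+70,px[0]-90:px[0]+90],None,fx=4,fy=4))
aim((.5375,.25),0.343-1.4+1.571,.231)
```

```text
scene {'C': [0.542, 0.243], 'rad': 0.034, 'red': -2.719, 'redr': 0.028, 'brass': [0.543, 0.239], 'brassdir': -2.959, 'black': [-0.008, 0.017], 'blackdir': 2.021}
side {'C': [0.539, 0.249], 'rad': 0.037, 'red': -2.523, 'redr': 0.027, 'brass': [0.538, 0.246], 'brassdir': 1.54, 'black': [-0.025, 0.012], 'blackdir': 2.717}
t 5.175 pos [0.537  0.2499 0.2306] yaw 0.463 open 0.6010463096211425 q6 -0.228 F [-0.6 -0.6 -0.2] shift cm [ 0.05  0.01 -0.04] roll -2.9
```

View pics/side1.png

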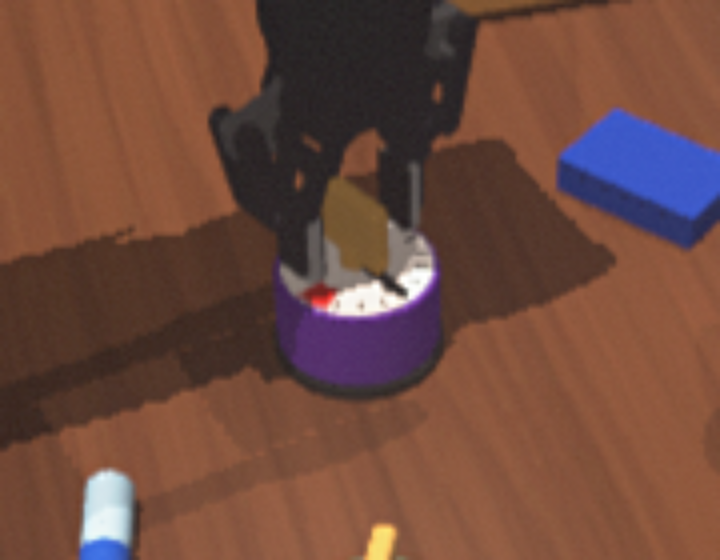

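The key was let go at q≈1.45: the fingers are clear of the wing and the pointer is at crop (392,285). Taking a fresh hold 2 mm higher and turning the rest, about 77°.

Call:
move_arm([
  {"gripper": 60,"x": 0.05,"y": 0,"z": -0.2,"roll": 0},
  {"gripper": 0,"x": 0,"y": 0,"z": 0,"roll": 0},
  {"gripper": 0,"x": 0,"y": 0,"z": 0,"roll": 0},
  {"gripper": 0,"x": 0,"y": 0,"z": 0,"roll": 0},
  {"gripper": 0,"x": 0,"y": 0,"z": 0,"roll": 0},
])

```text
time_s: 5.8
eef_pos: [0.5379, 0.2503, 0.2331]
eef_rot: [-0.0, 0.973, 0.229, 0.001]
wrist_force: [3.5, 2.2, 0.8]
opening: 0.13
```

Call:
move_arm([
  {"gripper": 0,"x": 0,"y": 0,"z": 0,"roll": 8},
  {"gripper": 0,"x": 0,"y": 0,"z": 0,"roll": 8},
  {"gripper": 0,"x": 0,"y": 0,"z": 0,"roll": 8},
  {"gripper": 0,"x": 0,"y": 0,"z": 0,"roll": 8},
  {"gripper": 0,"x": 0,"y": 0,"z": 0,"roll": 8},
])

```text
time_s: 6.42
eef_pos: [0.538, 0.2504, 0.2331]
eef_rot: [-0.0, 0.993, -0.119, 0.001]
wrist_force: [3.1, 2.0, -0.4]
opening: 0.132
```

Call:
move_arm([
  {"gripper": 0,"x": 0,"y": 0,"z": 0,"roll": 8},
  {"gripper": 0,"x": 0,"y": 0,"z": 0,"roll": 8},
  {"gripper": 0,"x": 0,"y": 0,"z": 0,"roll": 8},
  {"gripper": 0,"x": 0,"y": 0,"z": 0,"roll": 8},
  {"gripper": 0,"x": 0,"y": 0,"z": 0,"roll": 5},
])

```text
time_s: 7.05
eef_pos: [0.5382, 0.2503, 0.2331]
eef_rot: [-0.001, 0.904, -0.428, 0.001]
wrist_force: [4.3, 2.3, -0.3]
opening: 0.133
```

Run:
```python
from h import *
aim((.5375,.25),0.343-2.8+1.571,.231); print(ctrl.get_obs()["torque"])
```

```text
t 7.05 pos [0.5382 0.2503 0.2331] yaw -0.884 open 0.13322337558963265 q6 1.12 F [ 4.3  2.3 -0.3] shift cm [-0.02  0.07  0.21] roll 0.1
[ 0.32578925 -0.77705737  0.21329375]
```

Call:
move_arm([
  {"gripper": 0,"x": 0,"y": 0,"z": 0,"roll": 0},
  {"gripper": 70,"x": 0,"y": 0,"z": 0,"roll": 0},
  {"gripper": 70,"x": 0,"y": 0,"z": 0,"roll": 0},
  {"gripper": 70,"x": 0,"y": 0,"z": 0,"roll": 0},
  {"gripper": 70,"x": 0,"y": 0,"z": 0,"roll": 0},
])

```text
time_s: 7.68
eef_pos: [0.5373, 0.2501, 0.2326]
eef_rot: [0.0, 0.905, -0.426, -0.0]
wrist_force: [0.3, 0.9, -0.7]
opening: 0.7
```

Call:
move_arm([
  {"gripper": 100,"x": 0,"y": 0,"z": -5,"roll": 0},
  {"gripper": 100,"x": 0,"y": 0,"z": -5,"roll": 0},
  {"gripper": 100,"x": 0,"y": 0,"z": -5,"roll": 0},
  {"gripper": 100,"x": 0,"y": 0,"z": 0,"roll": 0},
])

```text
time_s: 8.18
eef_pos: [0.5387, 0.2505, 0.3882]
eef_rot: [-0.003, 0.905, -0.426, 0.004]
wrist_force: [0.3, -0.7, -0.9]
opening: 0.999
```

Run:
```python
from h import *
aim((.5375,.25),-.885,.231)
c=cam("wrist"); p=pix(c,[[.5375,.25,.05]])[0]; print(p)
u,v=p.astype(int); im=cv2.resize(c["img"][max(v-75,0):v+75,u-100:u+100],None,fx=4,fy=4); cv2.imwrite("pics/w3.png",im)
# wing top direction
hsv=cv2.cvtColor(c["img"],cv2.COLOR_BGR2HSV).astype(int);H,S,V=hsv[...,0],hsv[...,1],hsv[...,2]
```

```text
t 8.175 pos [0.5387 0.2505 0.3882] yaw -0.881 open 0.9988682593878234 q6 1.116 F [ 0.3 -0.7 -0.9] shift cm [-0.11  0.27 15.72] roll 0.2
[319.16981013 221.79068465]
```

View pics/w3.png

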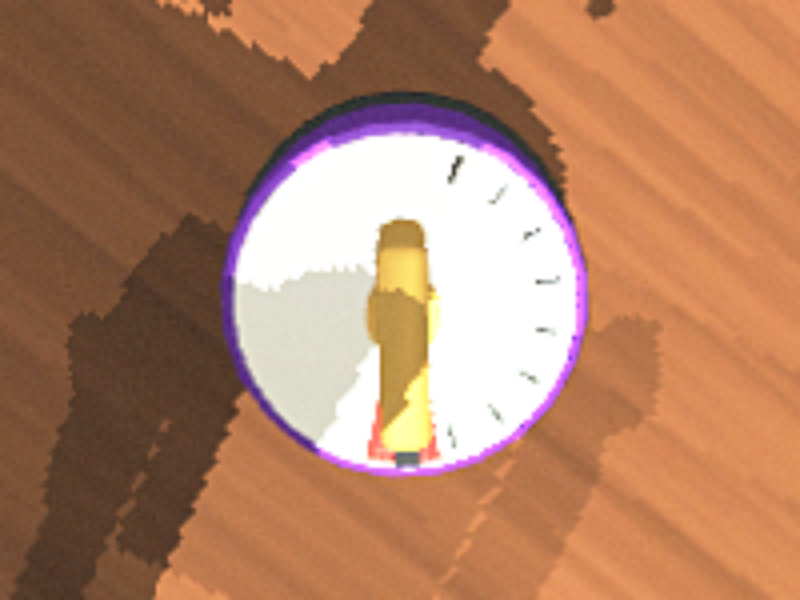

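The pointer, at crop (408,459), sits in the middle of the red arc, which spans x from 370 to 438. The hand is clear of everything. Letting the arm settle, then handing in.

Call:
move_arm([
  {"gripper": 100,"x": 0,"y": 0,"z": 0,"roll": 0},
  {"gripper": 100,"x": 0,"y": 0,"z": 0,"roll": 0},
])

```text
time_s: 8.48
eef_pos: [0.537, 0.25, 0.3808]
eef_rot: [0.001, 0.905, -0.426, -0.001]
wrist_force: [0.0, 0.4, -0.2]
opening: 0.998
```

```bash
python3 -c "
from bench import ctrl
print(ctrl.hand_in())"
```

```text
the job is handed in; nothing more can be done
None
```

The purple timer is wound to its stop and the job is handed in, at about 8.5 s of the 45 s. I turned the key 80° clockwise, let go at about 1.45 rad, took a fresh hold, turned another 77°, then released and lifted clear.

**Last checks:**
- **Pointer:** the final wrist picture shows it in the middle of the red arc. The hand's angle at the end puts the key at about 2.80 rad.
- **Clearance:** the hand is about 15 cm above its gripping height with the gripper open, and the wrist force is near zero. The arm never worked near the orange or green timer.

**What disagreed:**
- **Refused moves:** the first three move calls were refused because not every field was filled in. The arm did not move, and one picture was wasted.
- **Part-wound reading:** with the hand over the timer, my automatic pointer readings at the midway stop were unreliable. I took the 1.45 rad from the hand's angle and the side picture instead.
- **First grip:** it showed about 7 N of vertical force, so I took the second hold 2 mm higher and the vertical force fell below 1 N.

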